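Find the rocking module carrier

ROBOT

A 7-joint arm with a two-finger parallel gripper is mounted at the origin on the work surface. World frame = base frame: x ahead of the robot, y to its left, z up, the work surface at z = 0. Lengths are in mm, angles in rad, forces in N, time in s.
With the tool pointing down it reaches from about 350 to 900 mm from the base axis. Payload 8.1 kg.
Tool frame: the origin (TCP) lies midway between the tips of the shut fingers; the grasp point (between the pads) lies 19 mm behind it (hold_point_z is the distance from the TCP to the grasp point, in mm); z points along the fingers, y is the direction in which the jaws open and shut (so a half turn about z gives the same grasp; the last joint's range is limited). The gripper opens to 85 mm and grips with 20 to 120 N. Pads are 22 mm wide; open, the fingers measure 114 mm over their backs; the gripper's body (76 mm by 85 mm) begins 54 mm behind the grasp point. The pads swing forward as they close: fully open they stand 13 mm farther back than shut.
Start: joints at [-1.287, 0.434, 0.025, 1.573, -0.012, 1.134, -0.075], TCP at [235.794, 578.828, 231.323] pointing down, gripper open.
Joint ranges: [-2.62, 2.62], [-0.44, 2.09], [-1.27, 1.32], [0.08, 2.57], [-1.32, 4.46], [0.12, 2], [-2.74, 2.74]. Speed limits (rad/s): [2.22, 2.22, 3.01, 3.01, 3.14, 3.14, 3.14].

INTERFACE

Orientations are given as a rotation vector (axis times angle).
In Python, from workcell import * gives the robot as it stands.
- The arm moves only by the tool arm_command, never from a script. Its argument "targets" is a list of rows, each a list of 3 entries, a list of its own where there are three numbers: the shift along the tool's x, y, z in cm, then the turn about the tool's z in rad, then the finger opening in cm, from 0 to 8.54. In form: [[[x, y, z], spin, jaw], ...]. A call has 1 to 10 rows; each row is the pose to reach, as a shift and turn from the pose commanded when the call began, along the tool's axes at that moment; what a row does not reach only later rows make up. A row lasts 1/10 s, in which the tool goes at most 50 mm and 8.59 degrees, less where a joint would pass 70% of its speed; a pose out of reach is approached as far as the arm can. A call with a gripper value outside its range is refused whole. The fingers move at their own pace and stop on an object; "grip_force" is the grip in N (left out, the last holds). Time passes only in rows, so rows that repeat a pose let the fingers close. It gives the time, the measured TCP pose, the force and the opening at its end, in the units of the state.
- read_state(): the state, without advancing time (a new reading comes with each control period).
- read_camera(name): name is "scene" or "top" or "wrist"; returns the picture (420x560x3 uint8, red, green, blue); there is no depth.
- camera_info(name): a dict with "fx", "fy", "cx", "cy" (pixels), "k1" (the pictures are not rectified: a ray, as slopes to the right and down, at radius r is drawn at 1 + k1 r^2 times it, then the intrinsics apply), "origin" and "attitude" of the camera in the world; the wrist camera has in their place "mount" (4x4, takes a point from camera to tool coordinates, whose origin is the TCP and whose axes are the flange's). Camera axes: x right, y down, z forward; pixel columns grow to the right and rows downward; lengths in mm; the calibration is good to about 2 mm. A picture is of the moment at which its call begins: read the wrist's pose just before it. camera_info takes no time and is no camera call.
- finish_job(): hands the job in, once; it reports no verdict.
The state is a dict: "t": time; "joints": joint angles; "joint_vel": joint speeds; "joint_efforts": joint torques, N m; "ee_pos": TCP position; "ee_rot": TCP orientation; "contact_force": force on the tool from outside, world axes, zero at the start; "ft_torque": the same for the moment, N m; "opening": finger opening in mm.
Only numpy, scipy, OpenCV 4.12 (cv2) and the standard library are available. Lean on these libraries where they do the work, as an engineer would, in place of code of your own. Each camera call takes 0.05 s, during which the arm holds its last target.

TASK

One of the two module carriers on the steel checking plate has uneven feet. Find it by pressing its corners down on the plate: on each diagonal press the near corner, then the far corner opposite, until you feel one carrier rock both ways. Stand the one that rocks on the mat midway between the multimeter and the parts case, abreast of them and with its rail parallel to their long sides, without dropping it, and leave the sound carrier and everything else where they are.

Things in the scene. Friction and masses are not known exactly. Their poses are not given: they have to be found in the camera images.
- carrier_p_mid (a point): one of two carriers that look alike: aluminium plate 140 (x) x 116 (y) x 4 mm on 12 mm domed feet (plate top 16 mm up), 35 mm wide rail along x, top 24 mm up, end clamp at its far end 40 mm up, grey module on its middle 60 (x) x 36 (y) mm, 24 to 60 mm up: grip that across y. 0.35 to 0.7 kg. Point: module's centre, 42 mm above the feet's ends; x away from the robot within 17 degrees, y left, z up
- carrier_p_near_left (a point): carrier_p: top of the plate over its near left foot (near: robot's side, left: +y), 56 mm along and 44 mm across from the carrier's middle, 16 mm above the foot's end: the place to press
- carrier_p_near_right (a point): carrier_p: top of the plate over its near right foot (near: robot's side, left: +y), 56 mm along and 44 mm across from the carrier's middle, 16 mm above the foot's end: the place to press
- carrier_p_far_left (a point): carrier_p: top of the plate over its far left foot (near: robot's side, left: +y), 56 mm along and 44 mm across from the carrier's middle, 16 mm above the foot's end: the place to press
- carrier_p_far_right (a point): carrier_p: top of the plate over its far right foot (near: robot's side, left: +y), 56 mm along and 44 mm across from the carrier's middle, 16 mm above the foot's end: the place to press
- carrier_q_mid (a point): one of two carriers that look alike: aluminium plate 140 (x) x 116 (y) x 4 mm on 12 mm domed feet (plate top 16 mm up), 35 mm wide rail along x, top 24 mm up, end clamp at its far end 40 mm up, grey module on its middle 60 (x) x 36 (y) mm, 24 to 60 mm up: grip that across y. 0.35 to 0.7 kg. Point: module's centre, 42 mm above the feet's ends; x away from the robot within 17 degrees, y left, z up
- carrier_q_near_left (a point): carrier_q: top of the plate over its near left foot (near: robot's side, left: +y), 56 mm along and 44 mm across from the carrier's middle, 16 mm above the foot's end: the place to press
- carrier_q_near_right (a point): carrier_q: top of the plate over its near right foot (near: robot's side, left: +y), 56 mm along and 44 mm across from the carrier's middle, 16 mm above the foot's end: the place to press
- carrier_q_far_left (a point): carrier_q: top of the plate over its far left foot (near: robot's side, left: +y), 56 mm along and 44 mm across from the carrier's middle, 16 mm above the foot's end: the place to press
- carrier_q_far_right (a point): carrier_q: top of the plate over its far right foot (near: robot's side, left: +y), 56 mm along and 44 mm across from the carrier's middle, 16 mm above the foot's end: the place to press
- flat_plate: dark steel flat checking plate, fixed, 300 (x) x 340 (y) x 20 mm, origin under its centre; on the left or right, the mat on the other side. Both carriers stand on it. One of them, either one, has two diagonally opposite feet 3 mm too short: pressed with about 5 N, such a corner goes down to 3 mm below a good carrier's level, and its opposite rises 3 mm above; the other two corners hold firm
- mat: black rubber bench mat, fixed, 300 (x) x 370 (y) x 4 mm thick; the multimeter and the parts case lie on it side by side, long sides facing each other about 190 mm apart; origin at the centre of its underside (its top is 4 mm above)
- meter_mid (a point): black hand multimeter lying on the mat, 150 mm long (its x) x 80 mm wide (its y), 36 mm high, with a round dial and a screen; this point is its centre; z up
- case_mid (a point): grey small-parts case with a clear lid, on the mat, 150 mm long (its x) x 80 mm wide (its y), 40 mm high; this point is its centre; z up
- screwdriver: bystander: screwdriver 170 mm long lying crosswise on the far edge of the checking plate; origin underneath it, near its middle
- tape: bystander: yellow tape measure 45 x 62 x 28 mm on the far edge of the mat; origin underneath it, near its middle
- mouse: bystander: black computer mouse on the table at the robot's right; origin underneath it, near its middle
- mug: bystander: white mug, 95 mm high, on the table at the robot's left; origin underneath it, near its middle
- breaker: bystander: white three-lever circuit breaker, 85 x 54 x 80 mm, on the table at the left; origin underneath it, near its middle
- charger: bystander: small black power brick, 70 x 45 x 28 mm, on the table at the right; origin underneath it, near its middle
Things that resemble listed ones, but are neither listed nor needed, are in the scene too. Leave any red look-alike of the part that bears case_mid alone.

How it is judged (in metres and radians):
On the way, in this order (a step that is already met when the one before it is completed fails the run):
1. a carrier on the checking plate is pressed by the fingers at a near corner, which goes down below its level: it rocks (((z of carrier_p_near_left in the frame of flat_plate below 0.0342 m and contact force between the fingers and carrier_p above 1 N and horizontal distance between the grasp point and carrier_p_near_left below 0.05 m) or (z of carrier_p_near_right in the frame of flat_plate below 0.0342 m and contact force between the fingers and carrier_p above 1 N and horizontal distance between the grasp point and carrier_p_near_right below 0.05 m) or (z of carrier_q_near_left in the frame of flat_plate below 0.0342 m and contact force between the fingers and carrier_q above 1 N and horizontal distance between the grasp point and carrier_q_near_left below 0.05 m) or (z of carrier_q_near_right in the frame of flat_plate below 0.0342 m and contact force between the fingers and carrier_q above 1 N and horizontal distance between the grasp point and carrier_q_near_right below 0.05 m))), for 0.1 s.
2. then it is pressed at the far corner opposite, which goes down below its level: it rocks back (((z of carrier_p_far_left in the frame of flat_plate below 0.0342 m and contact force between the fingers and carrier_p above 1 N and horizontal distance between the grasp point and carrier_p_far_left below 0.05 m) or (z of carrier_p_far_right in the frame of flat_plate below 0.0342 m and contact force between the fingers and carrier_p above 1 N and horizontal distance between the grasp point and carrier_p_far_right below 0.05 m) or (z of carrier_q_far_left in the frame of flat_plate below 0.0342 m and contact force between the fingers and carrier_q above 1 N and horizontal distance between the grasp point and carrier_q_far_left below 0.05 m) or (z of carrier_q_far_right in the frame of flat_plate below 0.0342 m and contact force between the fingers and carrier_q above 1 N and horizontal distance between the grasp point and carrier_q_far_right below 0.05 m))), for 0.1 s.
At the end, for the whole second after the job is handed in: Uneven carrier at rest on the mat, its middle 110 to 160 mm from the centres of meter and case, within 35 mm of abreast of each, rail within 0.2 rad of parallel to both; sound carrier at rest, flat (within 0.02 rad) on the checking plate, within 30 mm of its start (((horizontal distance between carrier_p_mid and meter_mid between 0.11 and 0.16 m and x of carrier_p_mid in the frame of meter_mid between -0.035 and 0.035 m and angle between the x axis of carrier_p_mid and the x axis of meter_mid, either way round below 0.2 rad and horizontal distance between carrier_p_mid and case_mid between 0.11 and 0.16 m and x of carrier_p_mid in the frame of case_mid between -0.035 and 0.035 m and angle between the x axis of carrier_p_mid and the x axis of case_mid, either way round below 0.2 rad and z of carrier_p_mid in the frame of mat between 0.036 and 0.054 m and angle between carrier_p_mid's own z axis and vertical below 0.1 rad and linear speed of each of carrier_p, carrier_q below 0.02 m/s and distance of carrier_q_mid from where it was at the start of the episode below 0.03 m and angle between carrier_q_mid's own z axis and vertical below 0.02 rad) or (horizontal distance between carrier_q_mid and meter_mid between 0.11 and 0.16 m and x of carrier_q_mid in the frame of meter_mid between -0.035 and 0.035 m and angle between the x axis of carrier_q_mid and the x axis of meter_mid, either way round below 0.2 rad and horizontal distance between carrier_q_mid and case_mid between 0.11 and 0.16 m and x of carrier_q_mid in the frame of case_mid between -0.035 and 0.035 m and angle between the x axis of carrier_q_mid and the x axis of case_mid, either way round below 0.2 rad and z of carrier_q_mid in the frame of mat between 0.036 and 0.054 m and angle between carrier_q_mid's own z axis and vertical below 0.1 rad and linear speed of each of carrier_q, carrier_p below 0.02 m/s and distance of carrier_p_mid from where it was at the start of the episode below 0.03 m and angle between carrier_p_mid's own z axis and vertical below 0.02 rad))); the robot touches nothing.
It fails at once if a carrier is dropped (falls free, faster than 0.6 m/s, about 2 cm) ((linear speed of carrier_p above 0.6 m/s and contact force between the fingers and carrier_p below 0.1 N) or (linear speed of carrier_q above 0.6 m/s and contact force between the fingers and carrier_q below 0.1 N)).
It fails at once if the multimeter, the case or a bystander is shifted by more than 20 mm (distance of any of meter_mid, case_mid, screwdriver, tape, mouse, mug, breaker, charger from where it was at the start of the episode above 0.02 m).
It also fails if it takes over 72 s, if anything falls off the work surface, if the arm or the gripper's body presses on something with over 40 N, if the wrist force passes 120 N, or if a joint passes its speed limit or range.

## Working session

There is one attempt and no reset: what is moved stays moved. The work goes in short steps, Python scripts to look and compute and a tool call to move; the robot and the scene stay as the last step left them, time stands still between calls to the robot, and variables do not carry over. Pictures are saved under pics/ and viewed, and the job is handed in when it is done.

Besides the shell and the picture viewer there is one more tool, called after "Request:" as name(argument=value, ...) on one line, values as JSON. arm_command: Moves the arm, as the interface text tells. Its arguments: {"type":"object","properties":{"targets":{"type":"array","items":{"type":"array"}},"grip_force":{"type":"number"}},"required":["targets"]}

```bash
mkdir -p pics; cat > h.py <<'E'
from workcell import *
import numpy as np, cv2
from scipy.spatial.transform import Rotation as R
def save(n,f):
    im=read_camera(n); cv2.imwrite('pics/'+f,im[:,:,::-1]); np.save('pics/'+f[:-4]+'.npy',im); return im
E
python3 - <<'E'
from h import *
s=read_state(); print({k:np.round(v,3) for k,v in s.items()})
save('top','top0.png'); save('scene','scene0.png')
s=read_state();print(s['t'])
for n in ['top','scene','wrist']: print(n,camera_info(n))
E
```

```text
{'t': np.float64(0.0), 'joints': array([-1.287,  0.435,  0.025,  1.574, -0.012,  1.134, -0.075]), 'joint_vel': array([-0.   ,  0.   ,  0.   ,  0.   , -0.002, -0.   , -0.001]), 'joint_efforts': array([ 1.0000e-03, -6.7048e+01,  1.0260e+00, -3.1621e+01,  1.6000e-02,
        1.2000e-02,  0.0000e+00]), 'ee_pos': array([235.618, 578.327, 230.511]), 'ee_rot': array([-6.040e-01, -3.083e+00,  3.000e-03]), 'contact_force': array([-0.164,  0.203, -0.728]), 'ft_torque': array([ 0.064,  0.031, -0.034]), 'opening': np.float64(85.581)}
0.1
top {'fx': 434.6187959595422, 'fy': 434.6187959595422, 'cx': 289.6903731552635, 'cy': 205.61415002083152, 'k1': -0.03502026638801811, 'origin': array([ 339.11525773,  -22.23126377, 1266.60029162]), 'attitude': array([-2.14072481,  2.18672513, -0.08365638])}
scene {'fx': 545.4850602106076, 'fy': 545.4850602106076, 'cx': 269.2418512532028, 'cy': 209.9702274372823, 'k1': -0.12404436733693508, 'origin': array([ 928.50374282, -850.8615369 , 1757.43407286]), 'attitude': array([-2.53399246, -0.67311218,  0.19264808])}
wrist {'fx': 359.93059257917395, 'fy': 359.93059257917395, 'cx': 278.77590328920076, 'cy': 206.97356354114305, 'k1': -0.06176897050710254, 'mount': array([[ 4.53308614e-04, -9.57861888e-01, -2.87228825e-01,
         7.22973878e+01],
       [ 9.99999897e-01,  4.42458019e-04,  1.02687789e-04,
        -7.11262844e-01],
       [ 2.87259774e-05, -2.87228842e-01,  9.57861990e-01,
        -1.42710981e+02],
       [ 0.00000000e+00,  0.00000000e+00,  0.00000000e+00,
         1.00000000e+00]])}
```

View pics/top0.png

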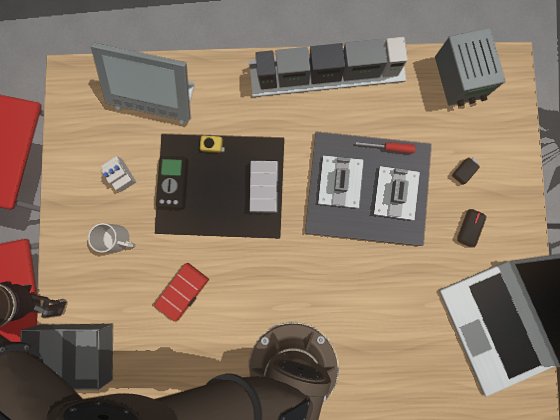

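View pics/scene0.png

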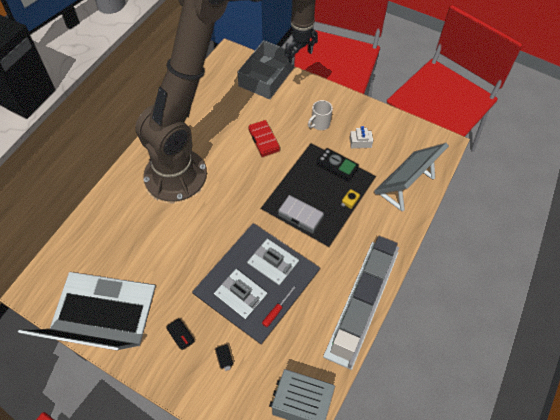

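```bash
cat >> h.py <<'E'
def campose(n,s=None):
    c=camera_info(n)
    if n!='wrist': return c,R.from_rotvec(c['attitude']).as_matrix(),np.array(c['origin'])
    M=c['mount'];Rt=R.from_rotvec(s['ee_rot']).as_matrix()
    return c,Rt@M[:3,:3],Rt@M[:3,3]+np.array(s['ee_pos'])
def ray(cp,uv):
    c,Rm,o=cp
    K=np.array([[c['fx'],0,c['cx']],[0,c['fy'],c['cy']],[0,0,1]])
    d=(np.array(uv)-[c['cx'],c['cy']])/[c['fx'],c['fy']]
    r=np.linalg.norm(d); u=r
    for _ in range(30): u=r/(1+c['k1']*u*u)
    d=d*(u/r) if r>0 else d
    return o,Rm@np.array([d[0],d[1],1])
def onz(cp,uv,z):
    o,d=ray(cp,uv); return o+d*(z-o[2])/d[2]
def proj(cp,p):
    c,Rm,o=cp; q=Rm.T@(np.array(p)-o); x=q[:2]/q[2]; k=1+c['k1']*(x@x)
    return x*k*[c['fx'],c['fy']]+[c['cx'],c['cy']]
def tri(*rs):
    A=np.zeros((3,3));b=np.zeros(3)
    for o,d in rs:
        d=d/np.linalg.norm(d);P=np.eye(3)-np.outer(d,d);A+=P;b+=P@o
    p=np.linalg.solve(A,b); return p,[np.linalg.norm((np.eye(3)-np.outer(d,d)/(d@d))@(p-o)) for o,d in rs]
def crop(f,x0,y0,x1,y1,k,out):
    im=cv2.imread('pics/'+f)[y0:y1,x0:x1]; cv2.imwrite('pics/'+out,cv2.resize(im,None,fx=k,fy=k,interpolation=cv2.INTER_CUBIC))
E
python3 - <<'E'
from h import *
crop('top0.png',300,125,440,250,5,'t1.png')
crop('top0.png',145,125,295,245,5,'t2.png')
crop('scene0.png',190,220,325,345,5,'s1.png')
E
```

```text
(no output)
```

View pics/t1.png

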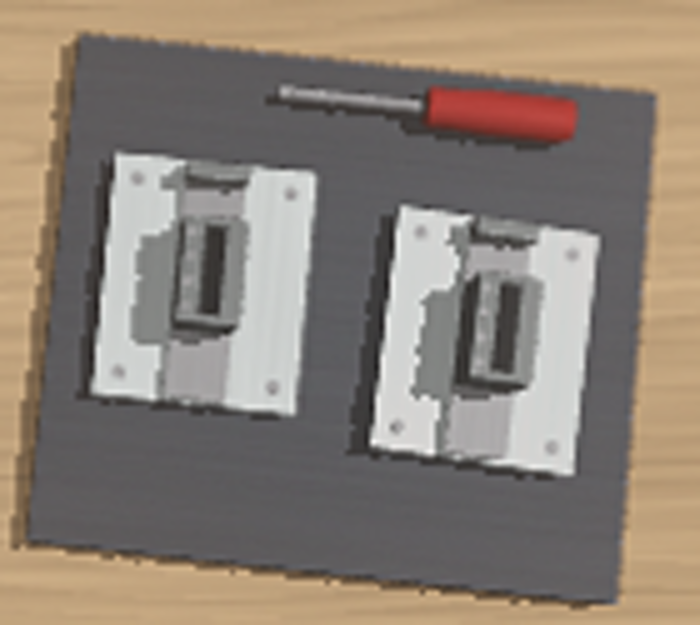

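View pics/t2.png

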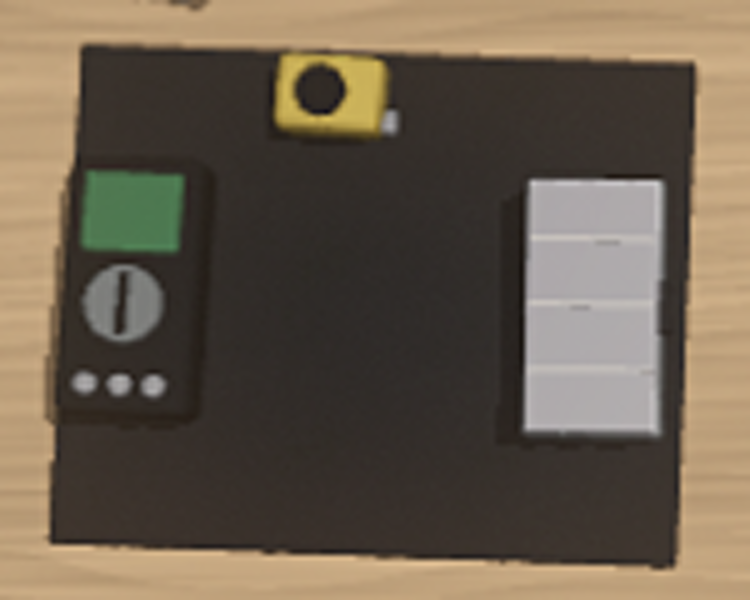

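View pics/s1.png

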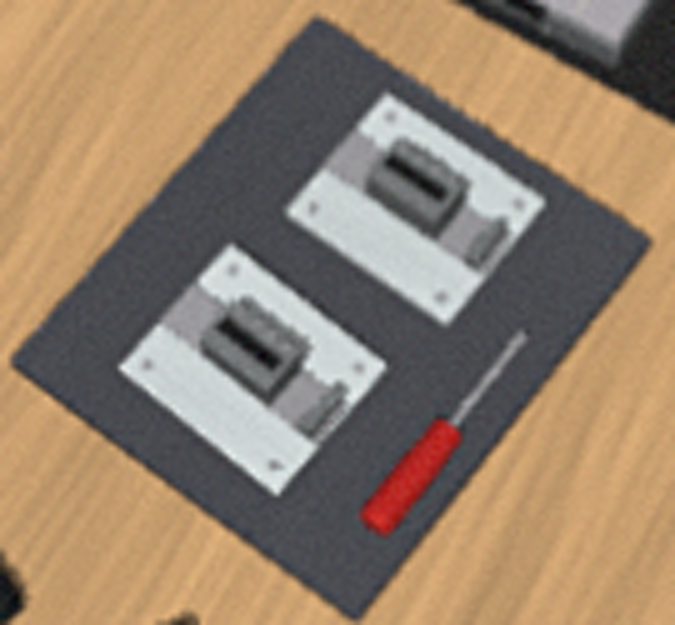

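```bash
python3 - <<'E'
from h import *
T=campose('top');S=campose('scene')
gt=cv2.imread('pics/top0.png',0).astype(float);gs=cv2.imread('pics/scene0.png',0).astype(float)
def ref(g,u,v):
    x0,y0=int(round(u)),int(round(v)); w=g[y0-2:y0+3,x0-2:x0+3]; m=np.clip(np.percentile(w,60)-w,0,None)
    yy,xx=np.mgrid[-2:3,-2:3]; return np.array([x0+(m*xx).sum()/m.sum(),y0+(m*yy).sum()/m.sum()])
f=lambda U,V,x,y:((U+.5)/5-.5+x,(V+.5)/5-.5+y)
tp={'L':[(137,178),(291,193),(118,371),(272,387)],'R':[(420,232),(572,255),(396,427),(552,447)]}
sp={'L':[(519,204),(442,297),(391,118),(313,208)],'R':[(358,367),(275,464),(234,270),(147,365)]}
for k in 'LR':
    P=[]
    for n,a,b in zip(['FL','FR','NL','NR'],tp[k],sp[k]):
        ua=ref(gt,*f(*a,300,125));ub=ref(gs,*f(*b,190,220))
        p,e=tri(ray(T,ua),ray(S,ub)); h=onz(T,ua,36);P.append(h); print(k,n,np.round(ua,1),np.round(ub,1),p.round(1),np.round(e,1),h.round(1), onz(S,ub,36).round(1))
    P=np.array(P);c=P.mean(0);d=P[0]+P[1]-P[2]-P[3];l=P[0]+P[2]-P[1]-P[3]
    print(k,'mid',c.round(1),'yaw',np.degrees(np.arctan2(d[1],d[0])),np.degrees(np.arctan2(-l[0],l[1])),np.linalg.norm(d)/2,np.linalg.norm(l)/2)
cs=[f(*a,145,125) for a in [(529,180),(663,181),(659,434),(522,432)]]
Q=np.array([onz(T,c,44) for c in cs]);print('case',Q.round(1),Q.mean(0).round(1))
for n,a,z in [('dial',(123,303),40),('scr',(132,211),40),('btn0',(84,383),40),('btn1',(120,383),40),('btn2',(153,386),40)]: print(n,onz(T,f(*a,145,125),z).round(1))
for n,a in zip(['mFL','mFR','mNR','mNL'],[(82,45),(694,64),(674,567),(52,542)]): print(n,onz(T,f(*a,145,125),4).round(1))
crop('scene0.png',255,135,385,250,5,'s2.png')
E
```

```text
L FL [327.  160.2] [293.3 260.2] [ 586.4 -110.6   34.8] [0.6 0.6] [ 585.7 -110.9   36. ] [ 587.1 -110.7   36. ]
L FR [357.7 163.4] [277.8 279. ] [ 574.7 -198.6   34.9] [0. 0.] [ 574.5 -198.4   36. ] [ 574.9 -199.    36. ]
L NL [323.2 198.9] [267.9 242.8] [475.3 -96.2  35.4] [1.2 1.2] [474.3 -96.9  36. ] [476.4 -95.8  36. ]
L NR [354.  202.1] [252.2 261.1] [ 463.6 -184.1   33.9] [0.4 0.4] [ 463. -184.   36.] [ 464.5 -184.6   36. ]
L mid [ 524.4 -147.6   36. ] yaw -7.270661944961822 -7.320735100042065 112.35633520984835 88.0614679727453
R FL [383.7 171. ] [261.1 293.1] [ 551.  -271.8   35.3] [0.5 0.5] [ 550.5 -272.    36. ] [ 551.6 -271.8   36. ]
R FR [414.  175.5] [244.5 312.5] [ 537.  -358.3   32.5] [0.9 0.9] [ 535.6 -357.9   36. ] [ 538.5 -358.8   36. ]
R NL [378.8 209.9] [236.1 273.6] [ 440.  -252.9   35.4] [0.8 0.8] [ 439.2 -253.3   36. ] [ 440.8 -252.7   36. ]
R NR [409.9 214.1] [219.1 292.5] [ 426.2 -340.8   34.7] [0.8 0.8] [ 425.5 -340.9   36. ] [ 427.3 -340.8   36. ]
R mid [ 487.7 -306.    36. ] yaw -9.154536188467256 -9.344836783485398 112.12787114830773 87.9141861100086
case [[588.2 108.6  44. ]
 [585.8  31.9  44. ]
 [440.8  36.7  44. ]
 [443.6 114.2  44. ]] [514.6  72.8  44. ]
dial [523.3 343.7  40. ]
scr [576.8 338.8  40. ]
btn0 [477.6 365.9  40. ]
btn1 [477.1 345.1  40. ]
btn2 [475. 326.  40.]
mFL [685.4 380.5   4. ]
mFR [663.9  14.    4. ]
mNR [366.5  31.2   4. ]
mNL [388.4 395.6   4. ]
```

View pics/s2.png

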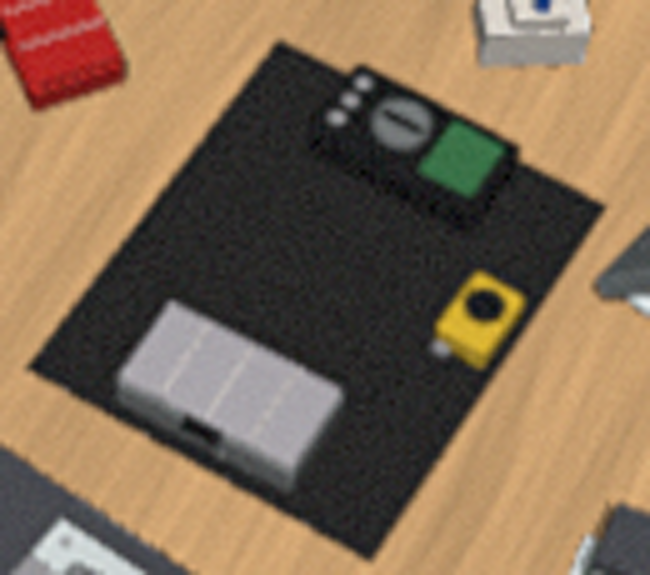

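```bash
cat >> h.py <<'E'
def go(x,y,z,yaw=None,cmd=None):
    """print shift (cm) in tool axes; yaw = desired world dir (deg) of tool x mod 180"""
    s=read_state();Rt=R.from_rotvec(s['ee_rot']).as_matrix();p=np.array(s['ee_pos'])
    sh=Rt.T@(np.array([x,y,z])-p)/10
    cur=np.degrees(np.arctan2(Rt[1,0],Rt[0,0])); out=None
    if yaw is not None:
        out=[np.radians(-((yaw+k-cur+180)%360-180)) for k in (0,180)]
    print('t',s['t'],'pos',p.round(1),'xdir',cur.round(1),'tilt',np.degrees(np.arccos(-Rt[2,2])).round(2),'F',np.round(s['contact_force'],1),'j',np.round(s['joints'],2),'\nshift cm',sh.round(2),'spin',out)
E
python3 - <<'E'
from h import *
go(439.5,-253,130,-9.2)
print(R.from_rotvec(read_state()['ee_rot']).as_matrix().round(3))
E
```

```text
t 0.1 pos [235.6 578.4 230.6] xdir 157.8 tilt 0.08 F [-0.3 -0.2  0.3] j [-1.29  0.44  0.02  1.57 -0.01  1.13 -0.08] 
shift cm [-50.24 -69.29  10.17] spin [np.float64(2.915323150955121), np.float64(-0.22626950263467188)]
[[-0.926  0.377 -0.   ]
 [ 0.377  0.926 -0.001]
 [-0.    -0.001 -1.   ]]
```

Request:
arm_command(targets=[[[-50.2, -69.3, 0], -0.226, 0], [[-50.2, -69.3, 0], -0.226, 0], [[-50.2, -69.3, 0], -0.226, 0], [[-50.2, -69.3, 0], -0.226, 0], [[-50.2, -69.3, 0], -0.226, 0], [[-50.2, -69.3, 0], -0.226, 0], [[-50.2, -69.3, 0], -0.226, 0], [[-50.2, -69.3, 0], -0.226, 0], [[-50.2, -69.3, 0], -0.226, 0], [[-50.2, -69.3, 0], -0.226, 0]])

```text
t: 1.1
ee_pos: [354.5, 91.1, 231.3]
ee_rot: [0.252, 3.131, 0.001]
contact_force: [2.3, 0.3, 0.6]
opening: -0.0
```

```bash
python3 -c "
from h import *
go(439.5,-253,130,-9.2)"
```

```text
t 1.1 pos [354.5  91.1 231.3] xdir 170.8 tilt 0.03 F [2.3 0.3 0.6] j [-0.67 -0.01  0.27  2.16  0.    1.    1.01] 
shift cm [-13.89 -32.61  10.12] spin [np.float64(3.141456502293837), np.float64(-0.0001361512959563084)]
```

Request:
arm_command(targets=[[[-13.9, -32.6, 5], 0, 0], [[-13.9, -32.6, 5], 0, 0], [[-13.9, -32.6, 5], 0, 0], [[-13.9, -32.6, 5], 0, 0], [[-13.9, -32.6, 5], 0, 0], [[-13.9, -32.6, 5], 0, 0], [[-13.9, -32.6, 5], 0, 0], [[-13.9, -32.6, 5], 0, 0], [[-13.9, -32.6, 5], 0, 0], [[-13.9, -32.6, 5], 0, 0]])

```text
t: 2.1
ee_pos: [439.3, -249.7, 181.0]
ee_rot: [-0.252, -3.13, -0.002]
contact_force: [-0.8, -0.0, 0.2]
opening: -0.2
```

```bash
python3 -c "
from h import *
s=read_state();save('wrist','w1.png')
go(439.5,-253,60,-9.2)
C=campose('wrist',s)
for P in ([439.5,-253,36],[425.5,-340.9,36],[550.5,-272,36],[535.6,-358,36],[463,-184,36],[474.3,-96.9,36]): print(P,proj(C,P).round(1))
"
```

```text
t 2.15 pos [ 439.5 -249.2  181.2] xdir 170.9 tilt 0.08 F [ 0.3  0.2 -0.8] j [-0.07  0.32  0.61  1.96 -0.23  0.93  2.08] 
shift cm [-0.07 -0.39 12.12] spin [np.float64(-3.1402420603719907), np.float64(0.0013505932178022864)]
[439.5, -253, 36] [275.7 192. ]
[425.5, -340.9, 36] [168.4 192.3]
[550.5, -272, 36] [274.9 311. ]
[535.6, -358, 36] [180.2 309.6]
[463, -184, 36] [361.6 206.2]
[474.3, -96.9, 36] [464.4 203.1]
```

View pics/w1.png

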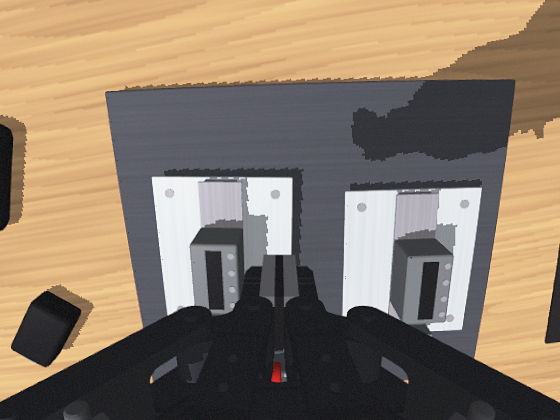

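Request:
arm_command(targets=[[[-0.1, -0.4, 5], 0, 0], [[-0.1, -0.4, 9], 0, 0], [[-0.1, -0.4, 12], 0, 0], [[-0.1, -0.4, 13], 0, 0], [[-0.1, -0.4, 13.6], 0, 0], [[-0.1, -0.4, 13.9], 0, 0], [[-0.1, -0.4, 14.1], 0, 0], [[-0.1, -0.4, 14.1], 0, 0]])

```text
t: 2.95
ee_pos: [440.7, -255.1, 41.2]
ee_rot: [0.252, 3.13, -0.0]
contact_force: [-0.1, -0.9, 0.1]
opening: -0.1
```

```bash
python3 -c "
from h import *
go(439.5,-253,36,-9.2)"
```

```text
t 2.95 pos [ 440.7 -255.1   41.2] xdir 170.8 tilt 0.1 F [-0.1 -0.9  0.1] j [ 0.07  0.54  0.48  2.08 -0.42  0.62  2.25] 
shift cm [0.15 0.19 0.52] spin [np.float64(3.141559189372714), np.float64(-3.3464217079181816e-05)]
```

Request:
arm_command(targets=[[[0.1, 0.2, 0.3], 0, 0], [[0.1, 0.2, 0.4], 0, 0], [[0.1, 0.2, 0.5], 0, 0], [[0.1, 0.2, 0.5], 0, 0]])

```text
t: 3.35
ee_pos: [439.3, -252.8, 35.3]
ee_rot: [0.252, 3.131, 0.0]
contact_force: [0.2, 0.7, -0.0]
opening: -0.2
```

Request:
arm_command(targets=[[[0, 0, 0.1], 0, 0], [[0, 0, 0.1], 0, 0]])

```text
t: 3.55
ee_pos: [439.3, -252.9, 34.2]
ee_rot: [-0.253, -3.131, -0.0]
contact_force: [0.7, -0.3, 0.9]
opening: -0.0
```

Request:
arm_command(targets=[[[0, 0, 0.1], 0, 0], [[0, 0, 0.1], 0, 0]])

```text
t: 3.75
ee_pos: [439.3, -252.9, 33.3]
ee_rot: [0.253, 3.131, 0.0]
contact_force: [-0.2, 0.9, 1.9]
opening: 0.2
```

Request:
arm_command(targets=[[[0, 0, 0.1], 0, 0], [[0, 0, 0.1], 0, 0]])

```text
t: 3.95
ee_pos: [439.4, -252.9, 32.7]
ee_rot: [0.253, 3.131, 0.001]
contact_force: [-2.3, 1.4, 10.1]
opening: 0.3
```

Request:
arm_command(targets=[[[0, 0, 0.1], 0, 0], [[0, 0, 0.1], 0, 0]])

```text
t: 4.15
ee_pos: [439.4, -252.9, 32.4]
ee_rot: [0.253, 3.131, 0.001]
contact_force: [-5.5, 4.4, 22.5]
opening: 0.1
```

Request:
arm_command(targets=[[[0, 0, 0.1], 0, 0], [[0, 0, 0.1], 0, 0]])

```text
t: 4.35
ee_pos: [439.4, -252.9, 32.0]
ee_rot: [0.253, 3.13, 0.002]
contact_force: [-7.7, 5.0, 32.9]
opening: -0.2
```

Request:
arm_command(targets=[[[0, 0, -3], 0, 0], [[0, 0, -8], 0, 0], [[0, 0, -8], 0, 0]])

```text
t: 4.65
ee_pos: [441.8, -254.9, 115.0]
ee_rot: [0.253, 3.124, -0.004]
contact_force: [0.7, -0.6, 0.2]
opening: -0.2
```

```bash
python3 -c "
from h import *
go(536,-358.3,40,-9.2)"
```

```text
t 4.65 pos [ 441.8 -254.9  115. ] xdir 170.7 tilt 0.45 F [ 0.7 -0.6  0.2] j [-0.01  0.42  0.58  2.03 -0.33  0.77  2.17] 
shift cm [-10.9   -8.67   7.6 ] spin [np.float64(3.140512104620819), np.float64(-0.001080548968974101)]
```

Request:
arm_command(targets=[[[-10.9, -8.7, 0], 0, 0], [[-10.9, -8.7, 0], 0, 0], [[-10.9, -8.7, 0], 0, 0], [[-10.9, -8.7, 3], 0, 0], [[-10.9, -8.7, 5.5], 0, 0], [[-10.9, -8.7, 5.5], 0, 0], [[-10.9, -8.7, 5.5], 0, 0]])

```text
t: 5.35
ee_pos: [532.6, -356.1, 55.2]
ee_rot: [-0.253, -3.13, -0.001]
contact_force: [-0.7, -1.5, 0.8]
opening: 0.0
```

```bash
python3 -c "
from h import *
s=read_state();save('wrist','w2.png')
go(536,-358.3,40,-9.2)
C=campose('wrist',s)
for z in (33,36,39): print(proj(C,[439.5,-253,z]),proj(C,[425.5,-340.9,z]))
crop('w2.png',60,100,400,400,2,'w2c.png')"
```

```text
t 5.4 pos [ 533.2 -356.6   56.2] xdir 170.8 tilt 0.05 F [ 0.5 -0.5 -0.1] j [ 0.18  0.68  0.51  1.73 -0.43  0.83  2.29] 
shift cm [-0.3  -0.13  1.62] spin [np.float64(3.141176415269828), np.float64(-0.0004162383199650219)]
[483.81738499  15.92496263] [275.8855186   12.18020509]
[487.62031612  14.4270656 ] [275.83262328  10.4787387 ]
[491.56132905  12.87764405] [275.77763852   8.71043083]
```

View pics/w2c.png

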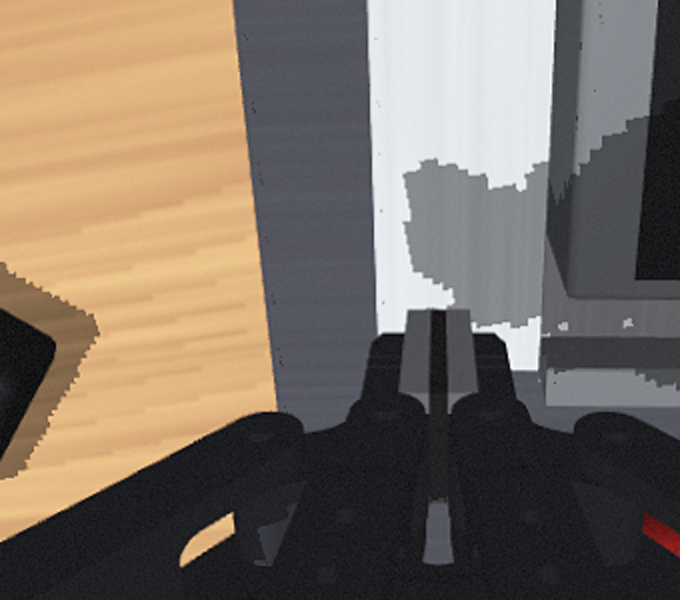

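Request:
arm_command(targets=[[[-0.3, -0.1, 1.2], 0, 0], [[-0.3, -0.1, 1.4], 0, 0], [[-0.3, -0.1, 1.4], 0, 0]])

```text
t: 5.7
ee_pos: [535.8, -357.4, 41.2]
ee_rot: [-0.252, -3.131, -0.0]
contact_force: [0.1, 0.3, -0.3]
opening: 0.1
```

Request:
arm_command(targets=[[[0, 0, 0.15], 0, 0], [[0, 0, 0.15], 0, 0]])

```text
t: 5.9
ee_pos: [535.8, -357.7, 39.9]
ee_rot: [0.252, 3.131, -0.0]
contact_force: [-0.3, 0.4, 1.0]
opening: -0.1
```

Request:
arm_command(targets=[[[0, 0, 0.1], 0, 0], [[0, 0, 0.1], 0, 0]])

```text
t: 6.1
ee_pos: [535.8, -357.6, 38.8]
ee_rot: [0.252, 3.131, 0.0]
contact_force: [0.1, -0.0, 0.7]
opening: 0.1
```

Request:
arm_command(targets=[[[0, 0, 0.1], 0, 0], [[0, 0, 0.1], 0, 0]])

```text
t: 6.3
ee_pos: [535.8, -357.6, 37.7]
ee_rot: [-0.252, -3.131, -0.0]
contact_force: [1.5, -0.2, -0.6]
opening: 0.2
```

Request:
arm_command(targets=[[[0, 0, 0.1], 0, 0], [[0, 0, 0.1], 0, 0]])

```text
t: 6.5
ee_pos: [535.7, -357.6, 36.7]
ee_rot: [-0.252, -3.131, -0.0]
contact_force: [-1.6, -0.0, 0.1]
opening: 0.0
```

Request:
arm_command(targets=[[[0, 0, 0.1], 0, 0], [[0, 0, 0.1], 0, 0]])

```text
t: 6.7
ee_pos: [535.7, -357.6, 35.7]
ee_rot: [-0.252, -3.131, -0.0]
contact_force: [0.1, -0.6, -0.3]
opening: -0.0
```

Request:
arm_command(targets=[[[0, 0, 0.1], 0, 0], [[0, 0, 0.1], 0, 0]])

```text
t: 6.9
ee_pos: [535.7, -357.6, 34.7]
ee_rot: [-0.252, -3.131, -0.0]
contact_force: [-0.3, 0.2, 0.5]
opening: 0.1
```

Request:
arm_command(targets=[[[0, 0, 0.1], 0, 0], [[0, 0, 0.1], 0, 0]])

```text
t: 7.1
ee_pos: [535.7, -357.6, 33.7]
ee_rot: [-0.252, -3.131, -0.0]
contact_force: [-0.6, -0.6, 1.3]
opening: -0.0
```

Request:
arm_command(targets=[[[0, 0, 0.1], 0, 0], [[0, 0, 0.1], 0, 0]])

```text
t: 7.3
ee_pos: [535.8, -357.7, 33.1]
ee_rot: [0.253, 3.131, 0.0]
contact_force: [-0.3, -0.4, 4.1]
opening: 0.3
```

Request:
arm_command(targets=[[[0, 0, 0.1], 0, 0], [[0, 0, 0.1], 0, 0]])

```text
t: 7.5
ee_pos: [535.9, -357.8, 32.8]
ee_rot: [0.253, 3.131, 0.0]
contact_force: [-2.6, 2.5, 10.4]
opening: -0.0
```

Request:
arm_command(targets=[[[0, 0, -3], 0, 0], [[0, 0, -3], 0, 0]])

```text
t: 7.7
ee_pos: [537.3, -359.2, 64.9]
ee_rot: [0.253, 3.127, -0.004]
contact_force: [-0.0, -1.0, 0.4]
opening: 0.1
```

```bash
python3 -c "
from h import *
go(426,-341,40,-9.2)"
```

```text
t 7.7 pos [ 537.3 -359.2   64.9] xdir 170.8 tilt 0.28 F [-0.  -1.   0.4] j [ 0.18  0.68  0.51  1.72 -0.42  0.85  2.29] 
shift cm [1.129e+01 1.000e-02 2.440e+00] spin [np.float64(3.1409828820838372), np.float64(-0.0006097715059560861)]
```

Request:
arm_command(targets=[[[11.2, 0, 0], 0, 0], [[11.2, 0, 0], 0, 0], [[11.2, 0, 0.5], 0, 0], [[11.2, 0, 1.5], 0, 0], [[11.2, 0, 1.9], 0, 0], [[11.2, 0, 1.9], 0, 0], [[11.2, 0, 1.9], 0, 0]])

```text
t: 8.4
ee_pos: [426.4, -339.9, 42.5]
ee_rot: [0.251, 3.131, -0.0]
contact_force: [0.0, 0.3, -0.3]
opening: 0.2
```

Request:
arm_command(targets=[[[0, 0, 0.15], 0, 0], [[0, 0, 0.15], 0, 0]])

```text
t: 8.6
ee_pos: [425.7, -339.8, 41.2]
ee_rot: [0.252, 3.131, -0.0]
contact_force: [0.5, -0.3, 0.1]
opening: 0.3
```

Request:
arm_command(targets=[[[0, 0, 0.1], 0, 0], [[0, 0, 0.1], 0, 0]])

```text
t: 8.8
ee_pos: [425.3, -339.7, 40.3]
ee_rot: [0.252, 3.131, 0.0]
contact_force: [-1.3, -0.4, -0.3]
opening: 0.3
```

Request:
arm_command(targets=[[[0, 0, 0.1], 0, 0], [[0, 0, 0.1], 0, 0]])

```text
t: 9.0
ee_pos: [425.2, -339.7, 39.2]
ee_rot: [-0.252, -3.131, -0.0]
contact_force: [0.0, -0.2, 0.5]
opening: -0.1
```

Request:
arm_command(targets=[[[0, 0, 0.1], 0, 0], [[0, 0, 0.2], 0, 0], [[0, 0, 0.2], 0, 0]])

```text
t: 9.3
ee_pos: [425.1, -339.7, 37.2]
ee_rot: [-0.252, -3.131, -0.0]
contact_force: [-0.5, -0.1, -0.7]
opening: -0.1
```

Request:
arm_command(targets=[[[0, 0, 0.1], 0, 0], [[0, 0, 0.1], 0, 0]])

```text
t: 9.5
ee_pos: [425.3, -339.8, 36.2]
ee_rot: [0.252, 3.131, -0.0]
contact_force: [-0.2, -0.8, 0.7]
opening: 0.0
```

Request:
arm_command(targets=[[[0, 0, 0.1], 0, 0], [[0, 0, 0.1], 0, 0]])

```text
t: 9.7
ee_pos: [425.3, -339.8, 35.7]
ee_rot: [0.253, 3.131, 0.0]
contact_force: [-2.1, 1.5, 7.0]
opening: -0.2
```

Request:
arm_command(targets=[[[0, 0, 0.1], 0, 0], [[0, 0, 0.1], 0, 0]])

```text
t: 9.9
ee_pos: [425.3, -339.9, 35.3]
ee_rot: [0.253, 3.131, 0.001]
contact_force: [-3.0, 3.9, 17.7]
opening: 0.1
```

Request:
arm_command(targets=[[[0, 0, 0.1], 0, 0], [[0, 0, 0.1], 0, 0]])

```text
t: 10.1
ee_pos: [425.3, -339.9, 35.0]
ee_rot: [0.253, 3.13, 0.001]
contact_force: [-6.1, 4.5, 28.1]
opening: 0.0
```

Request:
arm_command(targets=[[[0, 0, -4], 0, 0], [[0, 0, -9], 0, 0], [[0, 0, -9], 0, 0]])

```text
t: 10.4
ee_pos: [427.6, -342.4, 128.7]
ee_rot: [0.253, 3.124, -0.006]
contact_force: [0.4, 0.2, -0.2]
opening: -0.1
```

```bash
python3 - <<'E'
from h import *
T=campose('top');S=campose('scene')
f=lambda U,V,x,y:((U+.5)/5-.5+x,(V+.5)/5-.5+y)
for a,b in [((507,327),(248,345)),((214,270),(418,181))]:
    print(*[np.round(v,1) for v in tri(ray(T,f(*a,300,125)),ray(S,f(*b,190,220)))])
s=read_state();save('wrist','w3.png');go(487.7,-306,130,-9.2);save('top','top1.png')
C=campose('wrist',s)
c=np.array([487.7,-306,80]);a=np.radians(-9.25);X=np.array([np.cos(a),np.sin(a),0]);Y=np.array([-np.sin(a),np.cos(a),0])
for i in (30,-30):
  for j in (18,-18): print(i,j,proj(C,c+i*X+j*Y).round(1))
E
```

```text
[ 489.6 -308.5   78.3] [0.3 0.3]
[ 526.3 -148.1   75.8] [1.4 1.4]
t 10.45 pos [ 426.9 -341.1  126.2] xdir 170.8 tilt 0.34 F [ 0.8  0.5 -0.7] j [ 0.16  0.46  0.58  1.93 -0.34  0.84  2.32] 
shift cm [-5.44  4.44 -0.36] spin [np.float64(3.141300361677444), np.float64(-0.00029229191234913946)]
30 18 [379.  352.6]
30 -18 [323.3 353.1]
-30 18 [388.3 269. ]
-30 -18 [327.5 269.1]
```

View pics/w3.png

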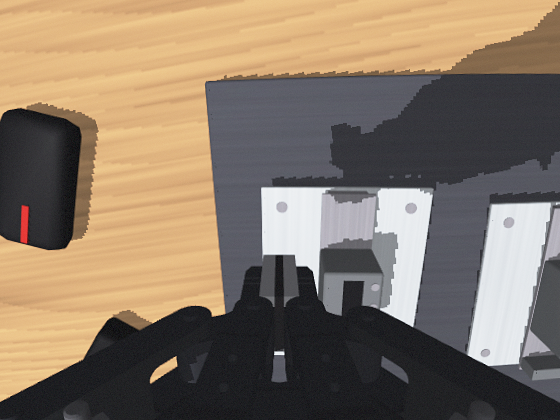

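Request:
arm_command(targets=[[[-5.4, 4.4, 0], 0, 6], [[-5.4, 4.4, 0], 0, 6], [[-5.4, 4.4, 0], 0, 6], [[-5.4, 4.4, 0], 0, 6], [[-5.4, 4.4, 0], 0, 6]])

```text
t: 11.0
ee_pos: [484.2, -305.4, 122.6]
ee_rot: [-0.254, -3.13, -0.0]
contact_force: [0.3, -0.2, 0.1]
opening: 60.3
```

```bash
python3 - <<'E'
from h import *
s=read_state();save('wrist','w4.png');go(487.7,-306,50,-9.2)
C=campose('wrist',s)
c=np.array([487.7,-306,80]);a=np.radians(-9.25);X=np.array([np.cos(a),np.sin(a),0]);Y=np.array([-np.sin(a),np.cos(a),0])
for i in (30,-30):
  for j in (18,-18): print(i,j,proj(C,c+i*X+j*Y).round(1))
for P in ([439.5,-253,39],[425.5,-340.9,36]): print(P,proj(C,P).round(1))
E
```

```text
t 11.05 pos [ 484.2 -305.6  122.8] xdir 170.7 tilt 0.08 F [-0.4  0.5  0.3] j [ 0.07  0.51  0.57  1.86 -0.35  0.87  2.22] 
shift cm [-0.36  0.02  7.28] spin [np.float64(3.1396650227227876), np.float64(-0.0019276308670053998)]
30 18 [311.3 290.4]
30 -18 [249.3 290.4]
-30 18 [314.4 189.8]
-30 -18 [246.5 189.8]
[439.5, -253, 39] [351.8 133.3]
[425.5, -340.9, 36] [209.6 133.4]
```

View pics/w4.png

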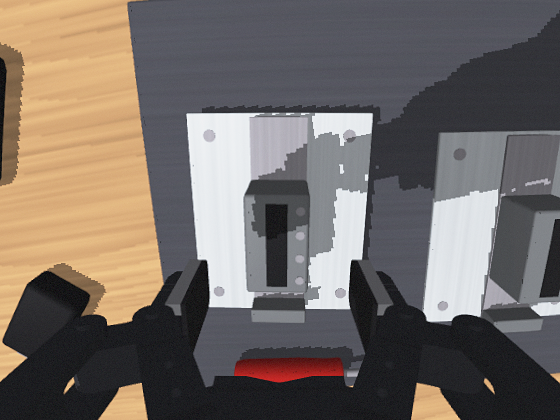

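Request:
arm_command(targets=[[[-0.3, 0, 3], 0, 6], [[-0.3, 0, 5.5], 0, 6], [[-0.3, 0, 7], 0, 6], [[-0.3, 0, 7.4], 0, 6], [[-0.3, 0, 7.4], 0, 6]], grip_force=40)

```text
t: 11.55
ee_pos: [488.0, -305.8, 49.2]
ee_rot: [-0.254, -3.131, -0.0]
contact_force: [-0.1, -0.7, 0.3]
opening: 60.5
```

Request:
arm_command(targets=[[[0, 0, 0], 0, 3], [[0, 0, 0], 0, 3], [[0, 0, 0], 0, 3], [[0, 0, 0], 0, 3], [[0, 0, 0], 0, 3]])

```text
t: 12.05
ee_pos: [489.1, -305.9, 50.5]
ee_rot: [0.252, 3.13, -0.001]
contact_force: [-1.1, 0.4, 6.0]
opening: 35.6
```

```bash
python3 - <<'E'
from h import *
s=read_state();save('wrist','w5.png');go(487.7,-306,50,-9.2);print(s['opening'])
E
```

```text
t 12.1 pos [ 489.2 -305.9   50.5] xdir 170.8 tilt 0.11 F [-2.2  0.6  6.9] j [ 0.12  0.61  0.5   1.91 -0.43  0.73  2.28] 
shift cm [ 0.14 -0.04  0.05] spin [np.float64(3.1413011411237926), np.float64(-0.000291512466000622)]
35.56267479828165
```

View pics/w5.png

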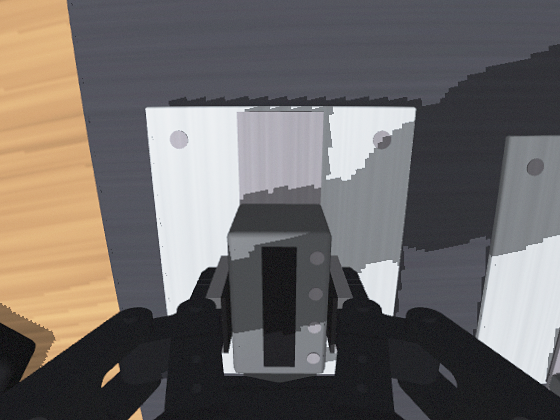

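Request:
arm_command(targets=[[[0, 0, -0.5], 0, 3], [[0, 0, -1.5], 0, 3], [[0, 0, -3], 0, 3], [[0, 0, -3], 0, 3]], grip_force=60)

```text
t: 12.5
ee_pos: [489.6, -306.2, 81.6]
ee_rot: [0.252, 3.128, -0.002]
contact_force: [1.0, -1.4, -6.3]
opening: 35.0
```

```bash
python3 - <<'E'
from h import *
s=read_state();save('wrist','w6.png');go(520,208.6,160,-2.8);print(s['opening'],s['ft_torque'])
E
```

```text
t 12.55 pos [ 489.4 -305.9   80.7] xdir 170.8 tilt 0.15 F [-0.3  0.1 -7.1] j [ 0.09  0.57  0.53  1.89 -0.4   0.79  2.25] 
shift cm [ 5.19 51.27 -7.98] spin [np.float64(3.0298213993020857), np.float64(-0.11177125428770725)]
35.004426785020094 [-0.08360434 -0.02831123 -0.04423362]
```

View pics/w6.png

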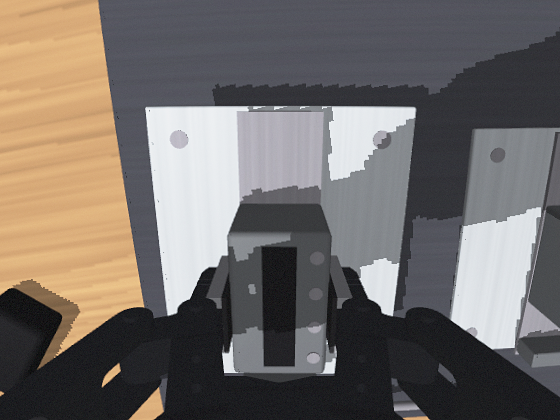

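Request:
arm_command(targets=[[[0, 0, -3], 0, 3], [[0, 0, -6], 0, 3], [[0, 0, -9], 0, 3], [[0, 0, -9], 0, 3], [[0.3, 3, -9], -0.01, 3], [[0.6, 6, -9], -0.02, 3], [[1, 9.5, -9], -0.03, 3], [[1.3, 13, -9], -0.04, 3], [[1.7, 16.5, -9], -0.05, 3], [[2, 20, -9], -0.06, 3]])

```text
t: 13.55
ee_pos: [499.8, -103.1, 167.9]
ee_rot: [-0.158, -3.136, -0.0]
contact_force: [0.2, -0.0, -6.2]
opening: 34.9
```

Request:
arm_command(targets=[[[0.4, 3.5, 0], -0.01, 3], [[0.8, 7, 0], -0.02, 3], [[1.1, 10.5, 0], -0.03, 3], [[1.5, 14, 0], -0.04, 3], [[1.9, 17.5, 0], -0.04, 3], [[2.2, 21, 0], -0.05, 3], [[2.5, 24.5, 0], -0.05, 3], [[2.8, 27.5, 0], -0.05, 3], [[3, 29.5, 0], -0.05, 3], [[3, 29.5, 0], -0.05, 3]])

```text
t: 14.55
ee_pos: [499.3, 195.7, 167.5]
ee_rot: [-0.071, -3.139, -0.001]
contact_force: [-0.1, 0.1, -6.4]
opening: 35.2
```

Request:
arm_command(targets=[[[0, 0, 0], 0, 3], [[0, 0, 0], 0, 3]])

```text
t: 14.75
ee_pos: [500.3, 190.4, 168.5]
ee_rot: [-0.082, -3.139, 0.002]
contact_force: [0.3, -0.3, -5.6]
opening: 35.1
```

```bash
python3 - <<'E'
from h import *
s=read_state();save('wrist','w7.png');go(520,208.6,80,-2.8);print(s['opening']);save('top','top2.png');save('scene','scene2.png')
crop('top2.png',145,115,295,245,5,'t3.png')
E
```

```text
t 14.8 pos [500.4 190.4 168.8] xdir 177.0 tilt 0.06 F [ 0.4 -0.8 -6. ] j [-0.84  0.38  0.5   1.9  -0.22  0.92  1.28] 
shift cm [-1.86  1.93  8.87] spin [np.float64(3.1379108420508577), np.float64(-0.0036818115389353904)]
35.06873428381614
```

View pics/w7.png

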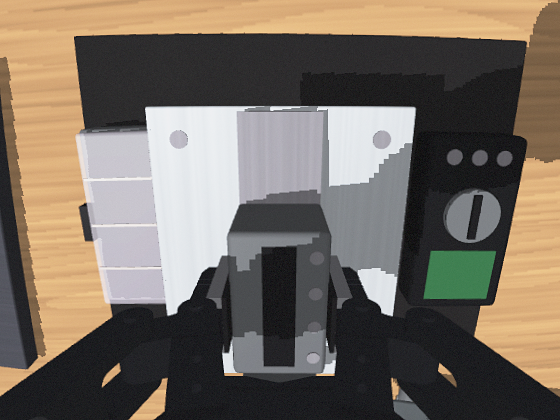

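View pics/top2.png

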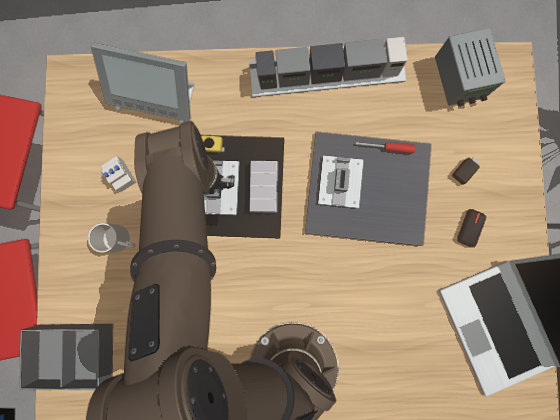

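```bash
python3 - <<'E'
from h import *
s=read_state();C=campose('wrist',s)
for n,uv,z in [('case NR',(78,135),44),('case FR',(108,302),44),('dial',(473,215),40),('mtr N-L',(524,142),40),('mtr FL',(495,303),40),('mtr near edge',(470,133),40),('mtr far edge',(455,304),40)]: print(n,onz(C,uv,z).round(1))
E
```

```text
case NR [444.3  42.1  44. ]
case FR [586.  38.  44.]
dial [524.5 345.8  40. ]
mtr N-L [467.1 381.1  40. ]
mtr FL [608.  375.6  40. ]
mtr near edge [458.6 337.   40. ]
mtr far edge [606.3 339.   40. ]
```

Request:
arm_command(targets=[[[-1, 1, 0], 0, 3], [[-2.1, 1.9, 0], 0, 3], [[-2.1, 1.9, 2], 0, 3], [[-2.1, 1.9, 4.5], 0, 3], [[-2.1, 1.9, 7], 0, 3], [[-2.1, 1.9, 9.5], 0, 3], [[-2.1, 1.9, 11], 0, 3], [[-2.1, 1.9, 11.5], 0, 3], [[-2.1, 1.9, 11.5], 0, 3], [[-2.1, 1.9, 11.5], 0, 3]])

```text
t: 15.9
ee_pos: [523.4, 209.6, 55.2]
ee_rot: [0.08, 3.139, 0.001]
contact_force: [-0.6, -0.2, -6.1]
opening: 35.0
```

```bash
python3 - <<'E'
from h import *
go(523,209,35,-2.5)
E
```

```text
t 15.9 pos [523.4 209.6  55.2] xdir 177.1 tilt 0.08 F [-0.6 -0.2 -6.1] j [-0.77  0.57  0.41  1.93 -0.34  0.71  1.37] 
shift cm [ 0.04 -0.07  2.02] spin [np.float64(3.1339679072088207), np.float64(-0.007624746380972337)]
```

Request:
arm_command(targets=[[[0, 0, 0.5], 0, 3], [[0, 0, 1], 0, 3], [[0, 0, 1.4], 0, 3], [[0, 0, 1.7], 0, 3], [[0, 0, 1.7], 0, 3], [[0, 0, 1.7], 0, 3]])

```text
t: 16.5
ee_pos: [522.6, 209.6, 37.2]
ee_rot: [-0.08, -3.14, 0.0]
contact_force: [0.5, 0.4, -6.3]
opening: 35.2
```

Request:
arm_command(targets=[[[0, 0, 0.15], 0, 3], [[0, 0, 0.15], 0, 3]])

```text
t: 16.7
ee_pos: [522.6, 209.6, 35.8]
ee_rot: [-0.08, -3.141, -0.0]
contact_force: [0.7, 0.2, -6.4]
opening: 34.7
```

Request:
arm_command(targets=[[[0, 0, 0.15], 0, 3], [[0, 0, 0.15], 0, 3]])

```text
t: 16.9
ee_pos: [522.8, 209.7, 34.7]
ee_rot: [0.08, 3.14, 0.001]
contact_force: [-3.3, -0.9, 1.3]
opening: 34.7
```

Request:
arm_command(targets=[[[0, 0, 0.15], 0, 3], [[0, 0, 0.15], 0, 3]])

```text
t: 17.1
ee_pos: [522.8, 209.7, 34.3]
ee_rot: [0.08, 3.14, 0.002]
contact_force: [-7.4, -2.5, 17.0]
opening: 35.0
```

Standing on the mat at the expected height (TCP 34.5). Back off slightly, release slowly, and rise.

Request:
arm_command(targets=[[[0, 0, -0.15], 0, 3.4], [[0, 0, -0.15], 0, 3.8], [[0, 0, -0.15], 0, 4.5], [[0, 0, -0.15], 0, 5.5], [[0, 0, -0.15], 0, 6], [[0, 0, -0.15], 0, 6]], grip_force=20)

```text
t: 17.7
ee_pos: [522.7, 209.7, 34.2]
ee_rot: [0.08, 3.14, 0.0]
contact_force: [0.6, 0.3, -1.1]
opening: 60.3
```

Request:
arm_command(targets=[[[0, 0, -1.5], 0, 6], [[0, 0, -4], 0, 6], [[0, 0, -8], 0, 6], [[0, 0, -12], 0, 6], [[0, 0, -15], 0, 6], [[0, 0, -15], 0, 6], [[0, 0, -15], 0, 6]])

```text
t: 18.4
ee_pos: [522.8, 209.9, 184.7]
ee_rot: [0.079, 3.14, 0.002]
contact_force: [0.1, -0.6, -0.3]
opening: 60.1
```

```bash
python3 - <<'E'
from h import *
s=read_state();save('wrist','w8.png');go(350,-250,300);print(s['opening'])
E
```

```text
t 18.45 pos [522.2 209.6 183.8] xdir 177.1 tilt 0.04 F [ 0.4 -0.1 -0.3] j [-0.84  0.4   0.5   1.82 -0.23  0.98  1.27] 
shift cm [ 14.88 -46.78 -11.61] spin None
60.113982363412
```

View pics/w8.png

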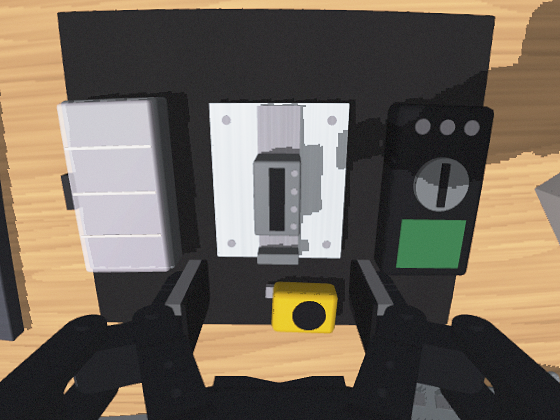

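Request:
arm_command(targets=[[[0, 0, -10], 0, 6], [[0, 0, -12], 0, 6], [[14.9, -46.8, -12], 0, 6], [[14.9, -46.8, -12], 0, 6], [[14.9, -46.8, -12], 0, 6], [[14.9, -46.8, -12], 0, 6], [[14.9, -46.8, -12], 0, 6], [[14.9, -46.8, -12], 0, 6], [[14.9, -46.8, -12], 0, 6], [[14.9, -46.8, -12], 0, 6]])

```text
t: 19.45
ee_pos: [380.5, -165.9, 299.7]
ee_rot: [-0.079, -3.139, -0.0]
contact_force: [1.5, -0.9, 0.1]
opening: 60.0
```

Request:
arm_command(targets=[[[0, 0, 0], 0, 6], [[0, 0, 0], 0, 6], [[0, 0, 0], 0, 6], [[0, 0, 0], 0, 6], [[0, 0, 0], 0, 6]])

```text
t: 19.95
ee_pos: [382.5, -163.6, 300.3]
ee_rot: [-0.077, -3.14, 0.0]
contact_force: [0.1, 0.2, 0.3]
opening: 59.8
```

```bash
python3 - <<'E'
from h import *
save('top','top3.png');save('scene','scene3.png');go(350,-250,300)
crop('top3.png',145,125,295,245,5,'t4.png')
crop('scene3.png',190,135,385,345,3,'s4.png')
E
```

```text
t 20.05 pos [ 382.4 -163.9  300.4] xdir 177.2 tilt 0.03 F [ 0.8  0.5 -0.2] j [-0.52 -0.02  0.81  1.98  0.02  1.18  1.8 ] 
shift cm [ 2.81 -8.76  0.04] spin None
```

View pics/top3.png

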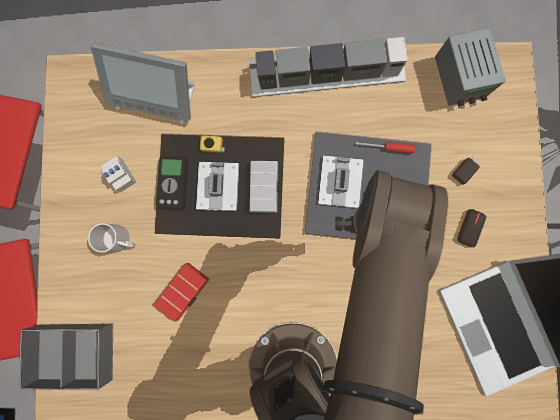

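View pics/t4.png

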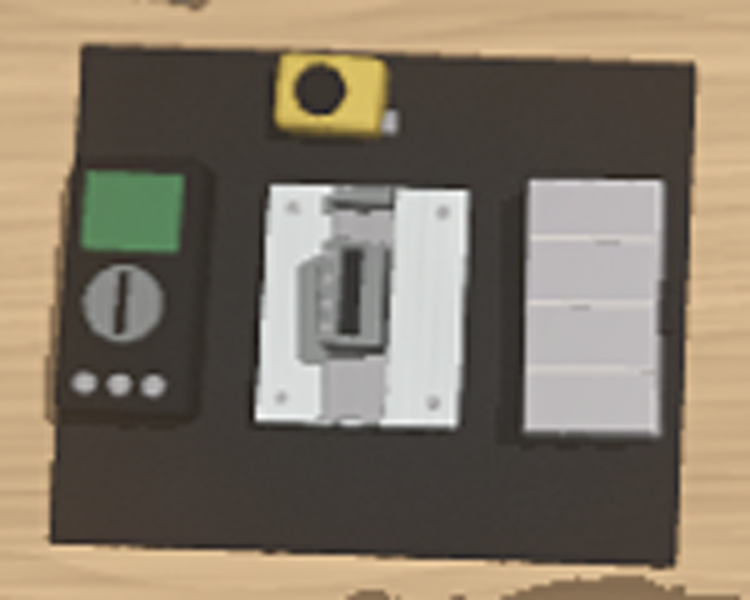

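View pics/s4.png

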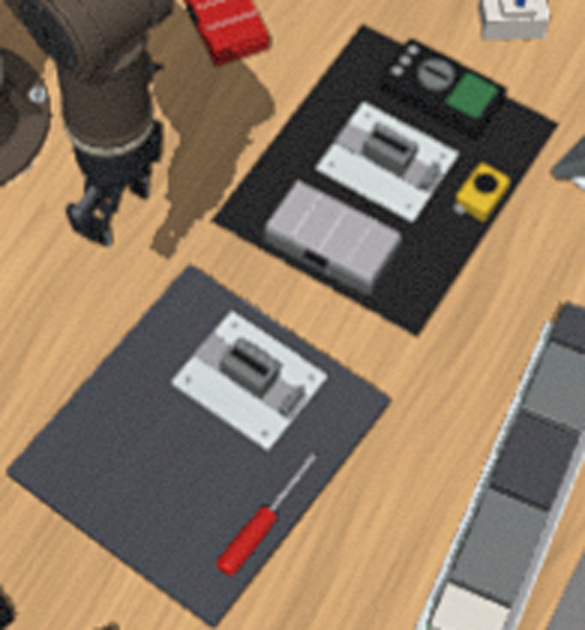

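```bash
python3 - <<'E'
from h import *
T=campose('top');f=lambda U,V:((U+.5)/5-.5+145,(V+.5)/5-.5+125)
P=np.array([onz(T,f(*a),20) for a in [(293,207),(442,212),(281,398),(433,403)]])
d=P[0]+P[1]-P[2]-P[3];c=P.mean(0);print(c.round(1),np.degrees(np.arctan2(d[1],d[0])).round(1),np.linalg.norm(d)/2)
for n,m,y in [('case',(514.8,73.5),-2.0),('meter',(530,343.5),-3.0)]:
    v=c[:2]-m;a=np.radians(y);print(n,np.linalg.norm(v).round(1),(v@[np.cos(a),np.sin(a)]).round(1))
a=np.load('pics/top0.npy').astype(int);b=np.load('pics/top3.npy').astype(int)
D=np.abs(a-b).max(2)
for n,(x0,y0,x1,y1) in dict(meter=(155,155,188,212),case=(248,158,280,214),L=(315,150,366,208),tape=(195,132,228,155),screw=(350,138,418,156),breaker=(98,152,135,195),mug=(85,222,136,256),charger=(450,155,482,185),mouse=(455,205,488,250)).items(): print(n,(D[y0:y1,x0:x1]>50).sum())
finish_job()
E
```

```text
[522.  209.2  20. ] -3.4 112.14664077592519
case 135.9 2.5
meter 134.5 -0.9
meter 0
case 0
L 47
tape 0
screw 0
breaker 0
mug 0
charger 0
mouse 0
the job is handed in; nothing more can be done
```

The right-hand carrier was the uneven one. It now stands on the mat between the multimeter and the parts case, and I handed the job in at about 20 s of the 72 s. No verdict was reported.

- **Finding the rocker:** On the right-hand carrier, the near left corner went down to 33 mm under the fingers, and so did the far right corner opposite. Its near right corner held firm at 36 mm. A sound carrier's corners would all stay near 36 mm, so I did not press the left-hand carrier at all.
- **Placing:** I gripped the carrier by its module and lowered it onto the mat until it touched, then opened the fingers and moved clear. The last top view puts its middle 134.5 mm from the meter and 135.9 mm from the case, within 3 mm of abreast of both. Its rail is within about 1.5 degrees of their long sides.
- **Everything else:** Comparing pictures before and after showed no change at the meter, case, tape, screwdriver, breaker, mug, charger or mouse. At the sound carrier 47 pixels changed, in a region that takes in part of the plate where the arm now stands. I took that as shadow but did not measure it; the carrier looks unmoved.
- **Weaker points:** One wrist picture, taken while the arm was still settling, was 4 mm off, so I took it again before gripping. While the fingers closed on the module, the tool read about 7 N upward and rose about 1 mm. The grip still held without slipping. At the far right corner I read 4 N and then 10 N over the last 0.4 s, so step 2 rests on a short, light press.

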